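Trial castings from their moulds to the drying rack, in pour order

ROBOT

A 6-joint arm with a two-finger parallel gripper is mounted at the origin on a cart in front of the work surface, level with it; the furniture and walls round the work are solid. World frame = base frame: x ahead of the robot, y to its left, z up, the work surface at z = 0. Lengths are in m, angles in degrees, forces in N, time in s.
With the tool pointing down it reaches from about 0.35 to 1 m from the base axis. Payload 7.1 kg.
Tool frame: the origin (TCP) lies on the mounting face of the last link; the fingertips stand 173 mm ahead of it and the grasp point (between the pads) lies 155 mm ahead of it (r.finger_overhang is the distance from the TCP to the fingertips, in m); z points along the fingers, y is the line along which they close (so a half turn about z gives the same grasp; the last joint's range is limited). The gripper opens to 85 mm and grips with 20 to 120 N. Pads are 22 mm wide; open, the fingers measure 114 mm over their backs; the gripper's body (76 mm by 85 mm) begins 54 mm behind the grasp point. The pads swing forward as they close: fully open they stand 13 mm farther back than shut.
Start: joints at [62.567, 24.242, 93.386, -0, 62.372, -1.089], TCP at [0.277, 0.56, 0.405] pointing down, gripper open.
Joint ranges: [-172.04, 172.04], [-51.8, 120.97], [4.93, 147.93], [-75.15, 255.16], [6.16, 154.13], [-145.62, 145.62]. Speed limits (degrees/s): [136.94, 136.94, 172.46, 180, 180, 180].

INTERFACE

Orientations are given as a 3x3 rotation matrix whose columns are the frame's x, y, z axes.
In Python, from workcell import r gives the robot as it stands. The module is installed in compiled form; this text tells all that it offers.
- The arm moves only by the tool move_arm, never from a script. Its argument "increments" is a list of rows, each a list of 6 numbers: the shift along the tool's x, y, z each as a share of 300 mm, from -1 to 1, then the turn, a rotation vector about the tool's x, y, z each as a share of 180 degrees, from -1 to 1. A call has exactly 8 rows; each row is the pose to reach, as a shift and turn from the pose commanded when the call began, along the tool's axes at that moment, turning the shorter way round; what a row does not reach only later rows make up. A row lasts 1/12 s, in which the tool goes at most 41.7 mm and 7.16 degrees, less where a joint would pass 70% of its speed; a pose out of reach is approached as far as the arm can. A call with a number of a shift or a turn outside -1 to 1 is refused whole. A call with a gripper value outside its range is refused whole. "jaw" is the opening, from 0 (shut) to 1 (fully open), set as the call begins (left out, the last holds). The fingers move at their own pace and stop on an object; the grip force is fixed at half the most. Time passes only in rows, so rows that repeat a pose let the fingers close, or fill a call up. It gives the time, the measured TCP pose, the force, the opening and the grip force at its end, in the units of the state.
- r.observe(): the state, without advancing time (a new reading comes with each control period).
- r.capture(name): name is "side" or "top" or "wrist"; returns a dict with "color" (400x640x3 uint8, blue, green, red), "fx", "fy", "cx", "cy" (pixels), "dist_coeffs" ([k1, k2, p1, p2, k3] as OpenCV has them; the pictures are not rectified), "R" (3x3) and "t" (3): a world point X has camera coordinates R X + t. Camera axes: x right, y down, z forward; pixel columns grow to the right and rows downward; lengths in m; the calibration is good to about 2 mm. A picture is of the moment at which its call begins. There is no depth.
- r.sign_off(): hands the job in; it is judged then, once.
The state is a dict: "time": time; "q": joint angles; "joint_velocities": joint speeds; "joint_torque": joint torques, N m; "tcp_pos": TCP position; "eef_rot": TCP orientation; "contact_force": force on the tool from outside, world axes, zero at the start; "moment": the same for the moment, N m; "opening": finger opening in m; "grasp_force": force on a finger pad.
Only numpy, scipy, OpenCV 4.12 (cv2) and the standard library are available. Lean on these libraries where they do the work, as an engineer would, in place of code of your own. Each camera call takes 0.05 s, during which the arm holds its last target. There are 200 camera calls.

TASK

The four grey castings standing in their half-moulds on the pour tray are unmarked trial mixes, known only by their order in the row. Lift each one out and stand it upright on the slats of the drying rack, one in the middle of each bay, keeping the order: the casting nearest the tray's handle goes in the bay nearest the rack's handle, the next in the next bay, and so on to the far end.

Things in the scene. Friction and masses are not known exactly. Their poses are not given: they have to be found in the camera images.
- tray_handle: carrying handle of the pour tray: a black bar, 70 mm long, 14 mm thick, on two steel posts, across the top of the tray's end board at one end of the row (either end), top 41 mm over the table. Origin: centre of its foot on the board, 16 mm over the table, 39 mm from the centre of the nearest half-mould; x along the row (either way), y along the bar. The tray, 280 x 92 mm, rim 16 mm, is fixed.
- drying_rack: fixed slatted wooden rack, 276 x 92 mm, a handle like the tray's on one end board, top 55 mm over the table. Origin: centre of its footprint on the table; x along it, handle at -x, y across. Wire bows (tops at 42 mm) part it into four bays, centres at x = -96 (by the handle), -32, +32, +96 mm, y = 0, 60 x 74 mm free. Slat tops at 20 mm, side rails 26, end boards 30.
- mould_square: lower half of a cream silicone mould, block 62 mm along the row, 74 mm across, 22 mm high, fixed in the tray, with the square cavity, 14 mm deep, of the casting that stands in it at the start. Origin: centre of its underside, 8 mm above the table; upper face at 30 mm, small round keys at the corners rise 4 mm more. x along the row, y across, z up.
- mould_round: lower half of a cream silicone mould, block 62 mm along the row, 74 mm across, 22 mm high, fixed in the tray, with the round cavity, 14 mm deep, of the casting that stands in it at the start. Origin: centre of its underside, 8 mm above the table; upper face at 30 mm, small round keys at the corners rise 4 mm more. x along the row, y across, z up.
- mould_hex: lower half of a cream silicone mould, block 62 mm along the row, 74 mm across, 22 mm high, fixed in the tray, with the hexagonal cavity, 14 mm deep, of the casting that stands in it at the start. Origin: centre of its underside, 8 mm above the table; upper face at 30 mm, small round keys at the corners rise 4 mm more. x along the row, y across, z up.
- mould_oblong: lower half of a cream silicone mould, block 62 mm along the row, 74 mm across, 22 mm high, fixed in the tray, with the oblong cavity, 14 mm deep, of the casting that stands in it at the start. Origin: centre of its underside, 8 mm above the table; upper face at 30 mm, small round keys at the corners rise 4 mm more. x along the row, y across, z up.
- casting_cube: grey cast cube, 45 mm. Origin: centre of its underside, z up through it; x along the tray's row at the start. Loose, about 200 g; foot 16 mm above the table, lowest 14 mm in the half-mould with 2 mm play.
- casting_cylinder: grey cast solid cylinder, upright, 40 mm across, 60 mm high. Origin: centre of its underside, z up through it. Loose, about 170 g; foot 16 mm above the table, lowest 14 mm in the half-mould with 2 mm play.
- casting_hex_pot: grey cast hexagonal pot with an open hollow in its top, 44.5 mm across flats, 51 mm across corners, 52 mm high. Origin: centre of its underside, z up through it; two of its flats face +y and -y, its corners lie on the x axis, which runs along the tray's row at the start. Loose, about 160 g; foot 16 mm above the table, lowest 14 mm in the half-mould with 2 mm play.
- casting_card_holder: grey cast oblong place-card holder, 48 x 28 mm, 44 mm high, with a 5 mm wide slot along its top. Origin: centre of its underside, z up through it; its 48 mm length along x, which runs along the tray's row at the start, its 28 mm width along y. Loose, about 160 g; foot 16 mm above the table, lowest 14 mm in the half-mould with 2 mm play.
There are look-alikes about, which are no part of the job. Leave any pink look-alike of the casting_cylinder alone.

How it is judged (in metres and radians):
At the end, for the whole second after the job is handed in: Counted from the handles, each casting stands in the rack bay of the same number as its half-mould's place in the row: within 14 mm along and 16 mm across the bay's centre, its foot within 5 mm of the slats' height, upright within 0.1 rad, released and at rest (((horizontal distance between mould_square and tray_handle between 0.019 and 0.059 m and x of casting_cube in the frame of drying_rack between -0.11 and -0.082 m) or (horizontal distance between mould_square and tray_handle between 0.083 and 0.123 m and x of casting_cube in the frame of drying_rack between -0.046 and -0.018 m) or (horizontal distance between mould_square and tray_handle between 0.147 and 0.187 m and x of casting_cube in the frame of drying_rack between 0.018 and 0.046 m) or (horizontal distance between mould_square and tray_handle between 0.211 and 0.251 m and x of casting_cube in the frame of drying_rack between 0.082 and 0.11 m)) and y of casting_cube in the frame of drying_rack between -0.016 and 0.016 m and z of casting_cube in the frame of drying_rack between 0.015 and 0.025 m and angle between each of casting_cube, casting_cylinder, casting_hex_pot, casting_card_holder's own z axis and vertical below 0.1 rad and linear speed of each of casting_cube, casting_cylinder, casting_hex_pot, casting_card_holder below 0.02 m/s and contact force between each of casting_cube, casting_cylinder, casting_hex_pot, casting_card_holder and the fingers below 0.1 N and ((horizontal distance between mould_round and tray_handle between 0.019 and 0.059 m and x of casting_cylinder in the frame of drying_rack between -0.11 and -0.082 m) or (horizontal distance between mould_round and tray_handle between 0.083 and 0.123 m and x of casting_cylinder in the frame of drying_rack between -0.046 and -0.018 m) or (horizontal distance between mould_round and tray_handle between 0.147 and 0.187 m and x of casting_cylinder in the frame of drying_rack between 0.018 and 0.046 m) or (horizontal distance between mould_round and tray_handle between 0.211 and 0.251 m and x of casting_cylinder in the frame of drying_rack between 0.082 and 0.11 m)) and y of casting_cylinder in the frame of drying_rack between -0.016 and 0.016 m and z of casting_cylinder in the frame of drying_rack between 0.015 and 0.025 m and ((horizontal distance between mould_hex and tray_handle between 0.019 and 0.059 m and x of casting_hex_pot in the frame of drying_rack between -0.11 and -0.082 m) or (horizontal distance between mould_hex and tray_handle between 0.083 and 0.123 m and x of casting_hex_pot in the frame of drying_rack between -0.046 and -0.018 m) or (horizontal distance between mould_hex and tray_handle between 0.147 and 0.187 m and x of casting_hex_pot in the frame of drying_rack between 0.018 and 0.046 m) or (horizontal distance between mould_hex and tray_handle between 0.211 and 0.251 m and x of casting_hex_pot in the frame of drying_rack between 0.082 and 0.11 m)) and y of casting_hex_pot in the frame of drying_rack between -0.016 and 0.016 m and z of casting_hex_pot in the frame of drying_rack between 0.015 and 0.025 m and ((horizontal distance between mould_oblong and tray_handle between 0.019 and 0.059 m and x of casting_card_holder in the frame of drying_rack between -0.11 and -0.082 m) or (horizontal distance between mould_oblong and tray_handle between 0.083 and 0.123 m and x of casting_card_holder in the frame of drying_rack between -0.046 and -0.018 m) or (horizontal distance between mould_oblong and tray_handle between 0.147 and 0.187 m and x of casting_card_holder in the frame of drying_rack between 0.018 and 0.046 m) or (horizontal distance between mould_oblong and tray_handle between 0.211 and 0.251 m and x of casting_card_holder in the frame of drying_rack between 0.082 and 0.11 m)) and y of casting_card_holder in the frame of drying_rack between -0.016 and 0.016 m and z of casting_card_holder in the frame of drying_rack between 0.015 and 0.025 m); the robot touches nothing.
It also fails if it takes over 96 s, if anything falls off the work surface, if the arm or the gripper's body presses on something with over 40 N, if the wrist force passes 120 N, or if a joint passes its speed limit or range.

## Working session

There is one attempt and no reset: what is moved stays moved. The work goes in short steps, Python scripts to look and compute and a tool call to move; the robot and the scene stay as the last step left them, time stands still between calls to the robot, and variables do not carry over. Pictures are saved under pics/ and viewed, at most 14 in all, crops included, and the job is handed in when it is done.

Besides the shell and the picture viewer there is one more tool, called after "Emit:" by a JSON object that holds its "name" and its "arguments", one argument or row to a line. move_arm: Moves the arm, as the interface text tells. Shift numbers are shares of 300 mm and turn numbers shares of 180 degrees, none past 1 either way. Its arguments: {"type":"object","properties":{"increments":{"type":"array"},"jaw":{"type":"number"}},"required":["increments"]}

```bash
mkdir -p pics; python3 - <<'E'
from workcell import r
import cv2,numpy as np
for n in("top","side"):
    c=r.capture(n); cv2.imwrite(f"pics/{n}0.png",c["color"]); print(n,c["fx"],c["cx"],c["cy"],c["dist_coeffs"],np.round(c["R"],3).tolist(),np.round(c["t"],3), -c["R"].T@c["t"])
s=r.observe(); print(s["time"],s["tcp_pos"],np.round(s["eef_rot"],3).tolist(),s["opening"])
E
```

```text
top 519.0504736194296 318.2844456125564 197.9548378863652 [0.02610025 0.         0.         0.         0.        ] [[-0.012, -1.0, -0.012], [-0.992, 0.014, -0.124], [0.125, 0.01, -0.992]] [-0.028  0.483  0.993] [ 0.35485224 -0.0453427   1.04454332]
side 512.9171498957351 318.4333797171121 199.13546284182448 [-0.00461119  0.          0.          0.          0.        ] [[0.995, -0.095, -0.015], [-0.074, -0.659, -0.748], [0.061, 0.746, -0.663]] [-0.499  0.046  1.193] [ 0.42743315 -0.90593824  0.81825297]
0.1 [0.27721352 0.55987435 0.40404034] [[-0.896, 0.444, -0.001], [0.444, 0.896, -0.001], [0.0, -0.001, -1.0]] 0.0852899112356622
```

View pics/top0.png

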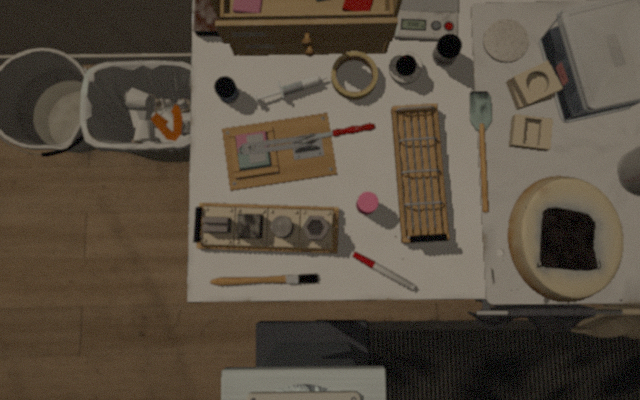

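View pics/side0.png

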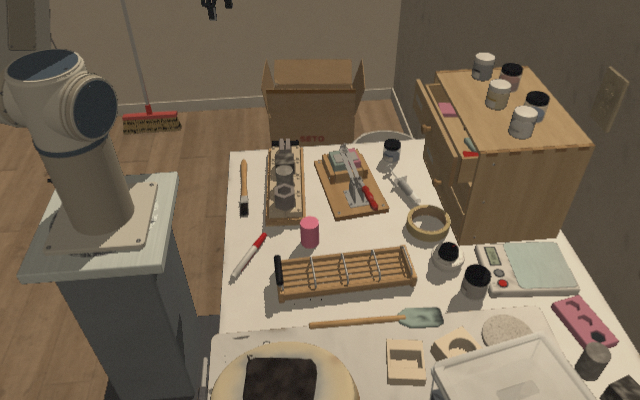

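The top view shows the tray (200–340, 205–250) with its black handle on the left at (198,225). From the handle, the row is card holder (216,225), cube (250,226), cylinder (283,228), hex pot (316,228). The rack is at (392–447, 105–242) with its handle at the bottom (428,239). Possible confusions are the pink cylinder at (368,203), to be left alone, the grey cylinder at top (630,170) / side (593,360), and the black jars. My choice is the four grey ones in the tray, which I'll check in a close crop.

```bash
cat >h.py <<'E'
import cv2,numpy as np
def ray(c,p):
    K=np.array([[c["fx"],0,c["cx"]],[0,c["fy"],c["cy"]],[0,0,1]])
    n=cv2.undistortPoints(np.array([[p]],float),K,np.array(c["dist_coeffs"],float))[0,0]
    R=np.array(c["R"]);return -R.T@np.array(c["t"]),R.T@np.array([n[0],n[1],1])
def onz(c,p,z):
    o,d=ray(c,p);return o+d*(z-o[2])/d[2]
def tri(c1,p1,c2,p2):
    o1,d1=ray(c1,p1);o2,d2=ray(c2,p2)
    s=np.linalg.lstsq(np.c_[d1,-d2],o2-o1,rcond=None)[0]
    a,b=o1+d1*s[0],o2+d2*s[1];return (a+b)/2,np.linalg.norm(a-b)
def proj(c,X):
    K=np.array([[c["fx"],0,c["cx"]],[0,c["fy"],c["cy"]],[0,0,1]])
    return cv2.projectPoints(np.array([X],float),cv2.Rodrigues(np.array(c["R"]))[0],np.array(c["t"],float),K,np.array(c["dist_coeffs"],float))[0][0,0]
E
python3 - <<'E'
import cv2,numpy as np
t=cv2.imread("pics/top0.png");s=cv2.imread("pics/side0.png")
def crop(i,x,y,w,h,k):
    o=cv2.resize(i[y:y+h,x:x+w],None,fx=k,fy=k,interpolation=cv2.INTER_CUBIC)
    return np.clip(o*1.7,0,255).astype(np.uint8)
a=crop(t,190,198,160,60,3)   # 480x180
b=crop(s,262,135,53,90,4)    # 212x360
c=crop(t,385,100,70,146,3)   # 210x438
d=crop(s,268,240,156,62,3)   # 468x186
o=np.zeros((600,800,3),np.uint8)
o[0:180,0:480]=a;o[200:386,0:468]=d;o[0:360,490:702]=b
o[390:600,0:438]=cv2.rotate(c,cv2.ROTATE_90_CLOCKWISE)
cv2.imwrite("pics/c1.png",o)
E
```

```text
(no output)
```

View pics/c1.png

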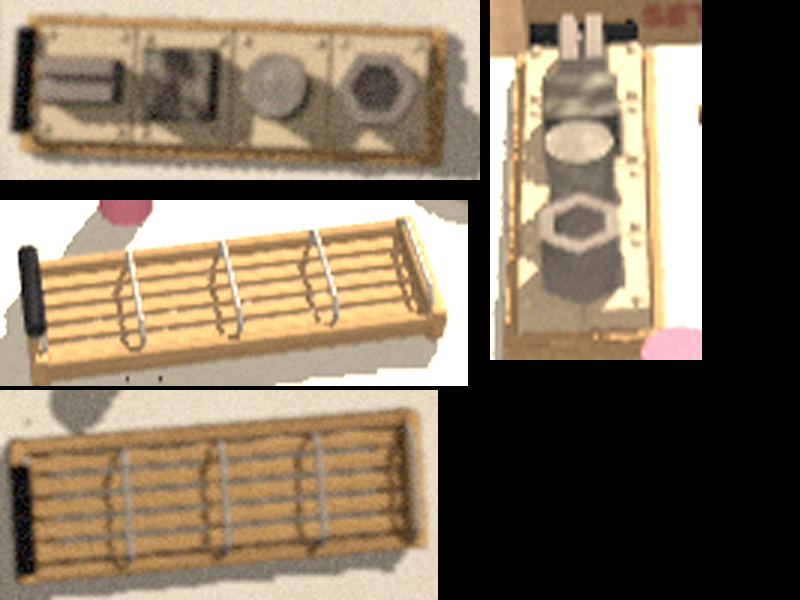

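The crop confirms the order from the handle: card holder, cube, cylinder, hex pot, with the rack handle at the near (robot) end. Next I triangulate the key points.

```bash
python3 - <<'E'
from workcell import r
from h import *
T=r.capture("top");S=r.capture("side")
np.set_printoptions(precision=4,suppress=True)
ta=lambda x,y:(190+x/3-.33,198+y/3-.33)
sb=lambda x,y:(262+(x-490)/4-.37,135+y/4-.37)
sd=lambda x,y:(268+x/3-.33,240+(y-200)/3-.33)
tc=lambda x,y:(385+(y-390)/3-.33,100+(437-x)/3-.33)
P={"cyl":(ta(275,87),sb(580,143)),"hex":(ta(377,88),sb(579,222)),"rh":(tc(23,520),sd(32,291)),"bow2":(tc(222,498),sd(230,289)),"bow1":(tc(127,504),sd(136,300)),"bow3":(tc(318,490),sd(325,277)),
"tray handle":(ta(25,78),sb(583,32)),"card":(ta(80,79),sb(581,37))}
for k,(a,b) in P.items(): print(k,*tri(T,a,S,b))
print("cards",onz(T,ta(80,79),.06),"cube",onz(T,ta(180,85),.061),"cyl",onz(T,ta(275,87),.076),"hex",onz(T,ta(377,88),.068))
C=[onz(T,tc(*p),.03) for p in((12,443),(415,410),(425,545),(20,580))]
for c in C:print(c)
print(np.mean(C,0))
C=[onz(T,ta(*p),.016) for p in((30,18),(445,30),(440,163),(24,152))]
for c in C:print(c)
print(np.mean(C,0))
E
```

```text
cyl [0.4243 0.0345 0.0786] 0.0022798069154470603
hex [ 0.4219 -0.0289  0.0726] 0.00043833625685090713
rh [ 0.4003 -0.2427  0.0513] 0.00046504608335949416
bow2 [ 0.5317 -0.2374  0.0308] 0.0012586938553869492
bow1 [ 0.4687 -0.2393  0.0297] 0.0016172336896498477
bow3 [ 0.5962 -0.2344  0.0314] 0.0010438781469180344
tray handle [0.4331 0.199  0.0411] 0.0013260049561445203
card [0.4308 0.1584 0.0659] 7.153485998974684e-05
cards [0.4312 0.1596 0.06  ] cube [0.4265 0.096  0.061 ] cyl [0.4233 0.0346 0.076 ] hex [ 0.4224 -0.0288  0.068 ]
[ 0.395 -0.197  0.03 ]
[ 0.6643 -0.1836  0.03  ]
[ 0.6696 -0.2738  0.03  ]
[ 0.3991 -0.2855  0.03  ]
[ 0.532 -0.235  0.03 ]
[0.4758 0.2026 0.016 ]
[ 0.464  -0.0735  0.016 ]
[ 0.3762 -0.0687  0.016 ]
[0.387 0.205 0.016]
[0.4257 0.0663 0.016 ]
```

```bash
cat >>h.py <<'E'
def inc(s,pos,yaw,pitch=0):
    """increments from state s to TCP pos, tool straight down, tool y at world yaw (deg)"""
    from scipy.spatial.transform import Rotation as Ro
    R=np.array(s["eef_rot"]);a=np.radians(yaw)
    y=np.array([np.cos(a),np.sin(a),0]);z=np.array([0,0,-1.]);D=np.c_[np.cross(y,z),y,z]
    return np.round(np.r_[R.T@(np.array(pos)-s["tcp_pos"])/.3, Ro.from_matrix(R.T@D).as_rotvec()/np.pi],4)
E
python3 - <<'E'
from workcell import r
from h import *
s=r.observe();print(inc(s,(.425,.11,.36),-2.6))
E
```

```text
[-1.1069e+00 -1.1253e+00  1.4860e-01 -3.0000e-04  2.0000e-04  3.6810e-01]
```

Emit:
{"name": "move_arm", "arguments": {
  "increments": [
    [-0.55, -0.56, 0.07, 0, 0, 0.18],
    [-0.55, -0.56, 0.07, 0, 0, 0.18],
    [-0.55, -0.56, 0.07, 0, 0, 0.18],
    [-0.55, -0.56, 0.07, 0, 0, 0.18],
    [-0.55, -0.56, 0.07, 0, 0, 0.18],
    [-0.55, -0.56, 0.07, 0, 0, 0.18],
    [-0.55, -0.56, 0.07, 0, 0, 0.18],
    [-0.55, -0.56, 0.07, 0, 0, 0.18]
  ],
  "jaw": 1
}}

```text
time: 0.87
tcp_pos: [0.3511, 0.3352, 0.3838]
eef_rot: [[-0.516, 0.856, -0.0], [0.856, 0.516, 0.0], [0.0, -0.0, -1.0]]
contact_force: [0.8, 0.3, 0.1]
opening: 0.0851
grasp_force: 0.0
```

```bash
python3 - <<'E'
from workcell import r
from h import *
s=r.observe();print(s["time"],s["tcp_pos"],inc(s,(.425,.11,.36),-2.6))
E
```

```text
0.8667 [0.35106349 0.3351526  0.38377289] [-0.77   -0.1766  0.0792 -0.     -0.      0.1872]
```

Emit:
{"name": "move_arm", "arguments": {
  "increments": [
    [-0.77, -0.177, 0.079, 0, 0, 0.187],
    [-0.77, -0.177, 0.079, 0, 0, 0.187],
    [-0.77, -0.177, 0.079, 0, 0, 0.187],
    [-0.77, -0.177, 0.079, 0, 0, 0.187],
    [-0.77, -0.177, 0.079, 0, 0, 0.187],
    [-0.77, -0.177, 0.079, 0, 0, 0.187],
    [-0.77, -0.177, 0.079, 0, 0, 0.187],
    [-0.77, -0.177, 0.079, 0, 0, 0.187]
  ]
}}

```text
time: 1.53
tcp_pos: [0.4259, 0.1111, 0.3601]
eef_rot: [[0.044, 0.999, 0.0], [0.999, -0.044, 0.0], [0.0, 0.0, -1.0]]
contact_force: [0.0, 0.7, 0.9]
opening: 0.0855
grasp_force: 0.0
```

```bash
python3 - <<'E'
from workcell import r
from h import *
W=r.capture("wrist");np.save("w1.npy",W,allow_pickle=True)
i=np.clip(W["color"]*1.5,0,255).astype(np.uint8)
# overlay estimates (foot-level and top-level)
for X in((.4305,.1605,.06),(.427,.097,.061),(.424,.034,.076),(.4215,-.0295,.068)):
    p=proj(W,X);print(X,p);cv2.drawMarker(i,tuple(int(v) for v in np.clip(p,-999,2000)),(0,0,255),cv2.MARKER_CROSS,12,1)
cv2.imwrite("pics/w1.png",i);print(r.observe()["tcp_pos"])
E
```

```text
(0.4305, 0.1605, 0.06) [322.21779649 129.7998775 ]
(0.427, 0.097, 0.061) [321.22953844 205.43238603]
(0.424, 0.034, 0.076) [320.95424503 280.10944603]
(0.4215, -0.0295, 0.068) [321.12011295 335.56395131]
[0.42559725 0.11188374 0.36011886]
```

View pics/w1.png

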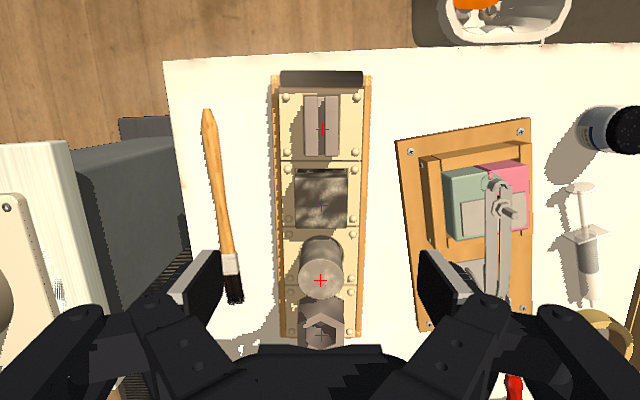

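The marks agree with the castings: card at (322,127), cube (321,200), cylinder (321,279), hex pot (321,332). Along the row, they sit 1–3 mm toward +y of my estimates. Starting with the card holder.

```bash
python3 - <<'E'
from workcell import r
from h import *
W=np.load("w1.npy",allow_pickle=True).item();T=r.capture("top")
ta=lambda x,y:(190+x/3-.33,198+y/3-.33)
for n,a,b in(("card",ta(80,79),(322,126.5)),("cube",ta(181,85),(321,200)),("cyl",ta(275,87),(321,279)),("hex",ta(377,88),(321,332))):print(n,*tri(T,a,W,b))
s=r.observe();print(inc(s,(.4305,.162,.36),-2.6),inc(s,(.4305,.162,.213),-2.6))
E
```

```text
card [0.43130807 0.16223621 0.04829723] 0.001662528075775819
cube [0.42722234 0.09753548 0.04612948] 0.0006330132451874381
cyl [0.42373027 0.03461771 0.07508947] 0.0006848273418215816
hex [ 0.42206628 -0.02867722  0.06404765] 0.001251692824497285
[ 1.66e-01  1.04e-02  5.00e-04  1.00e-04 -1.00e-04  1.40e-03] [ 1.658e-01  1.030e-02  4.905e-01  1.000e-04 -1.000e-04  1.400e-03]
```

Emit:
{"name": "move_arm", "arguments": {
  "increments": [
    [0.08, 0.005, 0, 0, 0, 0],
    [0.166, 0.01, 0, 0, 0, 0],
    [0.166, 0.01, 0.1, 0, 0, 0],
    [0.166, 0.01, 0.2, 0, 0, 0],
    [0.166, 0.01, 0.3, 0, 0, 0],
    [0.166, 0.01, 0.4, 0, 0, 0],
    [0.166, 0.01, 0.47, 0, 0, 0],
    [0.166, 0.01, 0.49, 0, 0, 0]
  ]
}}

```text
time: 2.3
tcp_pos: [0.4287, 0.1624, 0.2103]
eef_rot: [[0.039, 0.999, -0.004], [0.999, -0.039, -0.001], [-0.002, -0.004, -1.0]]
contact_force: [-0.6, 0.4, -0.5]
opening: 0.0854
grasp_force: 0.0
```

Emit:
{"name": "move_arm", "arguments": {
  "increments": [
    [0, 0, 0, 0, 0, 0],
    [0, 0, 0, 0, 0, 0],
    [0, 0, 0, 0, 0, 0],
    [0, 0, 0, 0, 0, 0],
    [0, 0, 0, 0, 0, 0],
    [0, 0, 0, 0, 0, 0],
    [0, 0, 0, 0, 0, 0],
    [0, 0, 0, 0, 0, 0]
  ],
  "jaw": 0
}}

```text
time: 2.97
tcp_pos: [0.4306, 0.1611, 0.2144]
eef_rot: [[0.042, 0.999, 0.002], [0.999, -0.042, 0.001], [0.001, 0.002, -1.0]]
contact_force: [-2.8, 1.9, 8.7]
opening: 0.0273
grasp_force: 58.6
```

Emit:
{"name": "move_arm", "arguments": {
  "increments": [
    [0, 0, -0.02, 0, 0, 0],
    [0, 0, -0.06, 0, 0, 0],
    [0, 0, -0.12, 0, 0, 0],
    [0, 0, -0.2, 0, 0, 0],
    [0, 0, -0.28, 0, 0, 0],
    [0, 0, -0.36, 0, 0, 0],
    [0, 0, -0.4, 0, 0, 0],
    [0, 0, -0.4, 0, 0, 0]
  ]
}}

```text
time: 3.63
tcp_pos: [0.4309, 0.1611, 0.3363]
eef_rot: [[0.042, 0.999, 0.006], [0.999, -0.042, 0.002], [0.002, 0.006, -1.0]]
contact_force: [1.0, -0.3, -1.6]
opening: 0.0268
grasp_force: 59.6
```

```bash
python3 - <<'E'
from workcell import r
from h import *
W=r.capture("wrist");cv2.imwrite("pics/w2.png",np.clip(W["color"]*1.3,0,255).astype(np.uint8))
s=r.observe();print(s["tcp_pos"],s["opening"],s["grasp_force"],s["contact_force"])
print(inc(s,(.436,-.2405,.334),-87.3))
E
```

```text
[0.43043962 0.16089955 0.33471867] 0.026513727741606576 59.56520305015147 [-0.70974672 -0.30229462 -1.09057835]
[-1.336e+00  7.500e-02  7.000e-04  6.000e-04 -1.200e-03  4.716e-01]
```

View pics/w2.png

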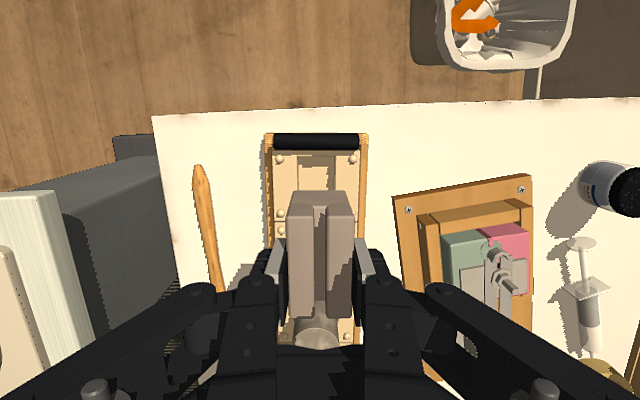

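The card holder hangs straight in the jaws at (320,250), and its mould cavity is empty at (318,165). Carrying it to bay 1.

Emit:
{"name": "move_arm", "arguments": {
  "increments": [
    [-0.08, 0.005, 0, 0, 0, 0.03],
    [-0.18, 0.01, 0, 0, 0, 0.065],
    [-0.3, 0.015, 0, 0, 0, 0.1],
    [-0.42, 0.025, 0, 0, 0, 0.135],
    [-0.54, 0.03, 0, 0, 0, 0.17],
    [-0.66, 0.035, 0, 0, 0, 0.205],
    [-0.78, 0.04, 0, 0, 0, 0.24],
    [-0.9, 0.05, 0, 0, 0, 0.275]
  ]
}}

```text
time: 4.35
tcp_pos: [0.4327, -0.1111, 0.3319]
eef_rot: [[0.79, 0.613, -0.002], [0.613, -0.79, 0.001], [-0.001, -0.002, -1.0]]
contact_force: [0.7, 0.7, -1.2]
opening: 0.0267
grasp_force: 59.5
```

```bash
python3 - <<'E'
from workcell import r
from h import *
s=r.observe();print(s["tcp_pos"],s["opening"],inc(s,(.436,-.2405,.334),-87.3))
E
```

```text
[ 0.43269526 -0.11109656  0.33191884] 0.02667090269634788 [-0.2555  0.3477 -0.0072 -0.0005  0.0006  0.1949]
```

Emit:
{"name": "move_arm", "arguments": {
  "increments": [
    [-0.06, 0.09, 0, 0, 0, 0.035],
    [-0.13, 0.17, 0, 0, 0, 0.07],
    [-0.19, 0.25, 0, 0, 0, 0.105],
    [-0.23, 0.31, 0, 0, 0, 0.14],
    [-0.256, 0.348, 0, 0, 0, 0.175],
    [-0.256, 0.348, 0, 0, 0, 0.195],
    [-0.256, 0.348, 0, 0, 0, 0.195],
    [-0.256, 0.348, 0, 0, 0, 0.195]
  ]
}}

```text
time: 5.02
tcp_pos: [0.4372, -0.2389, 0.3319]
eef_rot: [[0.999, 0.054, -0.002], [0.054, -0.999, 0.001], [-0.002, -0.001, -1.0]]
contact_force: [-0.3, 0.6, -1.3]
opening: 0.0269
grasp_force: 59.6
```

```bash
python3 - <<'E'
from workcell import r
from h import *
W=r.capture("wrist");np.save("w3.npy",W,allow_pickle=True);i=np.clip(W["color"]*1.3,0,255).astype(np.uint8)
u=np.array([.9989,.047,0]);v=np.array([-.047,.9989,0]);c=np.array([.532,-.236,0])
for x in(-.064,0,.064):
    for y in(-.03,0,.03):
        p=proj(W,c+x*u+y*v+[0,0,.042]);cv2.circle(i,tuple(int(k) for k in p),3,(0,0,255),-1)
for x in (-.138,.138):
    for y in(-.046,.046):
        p=proj(W,c+x*u+y*v+[0,0,.03]);cv2.circle(i,tuple(int(k) for k in p),3,(0,255,0),-1)
cv2.imwrite("pics/w3.png",i)
s=r.observe();print(s["tcp_pos"],s["opening"],inc(s,(.436,-.2405,.217),-87.3))
E
```

```text
[ 0.43735962 -0.2385914   0.33211793] 0.027000859641193708 [-4.200e-03  6.500e-03  3.837e-01 -3.000e-04  5.000e-04  2.400e-03]
```

View pics/w3.png

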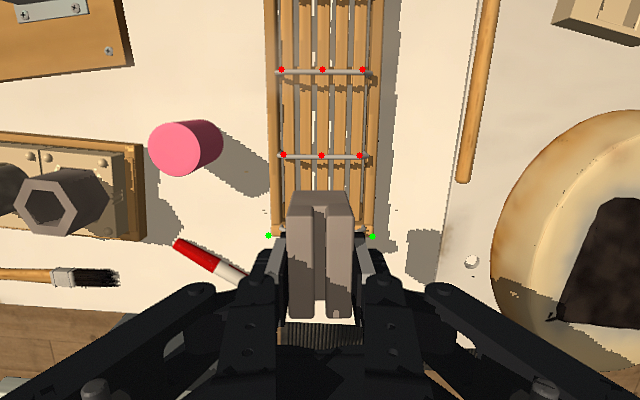

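The red dots land on the bows at (322,156) and (322,71), and the rack end is at row 235, so the rack pose is good to about 2 mm. The casting is centred, so I lower it.

Emit:
{"name": "move_arm", "arguments": {
  "increments": [
    [-0.004, 0.01, 0.05, 0, 0, 0.002],
    [-0.004, 0.01, 0.12, 0, 0, 0.002],
    [-0.004, 0.01, 0.19, 0, 0, 0.002],
    [-0.004, 0.01, 0.26, 0, 0, 0.002],
    [-0.004, 0.01, 0.32, 0, 0, 0.002],
    [-0.004, 0.01, 0.35, 0, 0, 0.002],
    [-0.004, 0.01, 0.367, 0, 0, 0.002],
    [-0.004, 0.01, 0.377, 0, 0, 0.002]
  ]
}}

```text
time: 5.73
tcp_pos: [0.4368, -0.2417, 0.2194]
eef_rot: [[0.999, 0.047, -0.001], [0.047, -0.999, 0.0], [-0.001, -0.0, -1.0]]
contact_force: [0.6, -0.7, -1.3]
opening: 0.0266
grasp_force: 59.5
```

Emit:
{"name": "move_arm", "arguments": {
  "increments": [
    [0, 0, 0, 0, 0, 0],
    [0, 0, 0, 0, 0, 0],
    [0, 0, 0, 0, 0, 0],
    [0, 0, 0, 0, 0, 0],
    [0, 0, 0, 0, 0, 0],
    [0, 0, 0, 0, 0, 0],
    [0, 0, 0, 0, 0, 0],
    [0, 0, 0, 0, 0, 0]
  ]
}}

```text
time: 6.4
tcp_pos: [0.4368, -0.2421, 0.22]
eef_rot: [[0.999, 0.046, 0.0], [0.046, -0.999, -0.0], [0.0, 0.0, -1.0]]
contact_force: [0.5, -0.5, -0.9]
opening: 0.0269
grasp_force: 59.5
```

Emit:
{"name": "move_arm", "arguments": {
  "increments": [
    [0, 0, 0.003, 0, 0, 0],
    [0, 0, 0.006, 0, 0, 0],
    [0, 0, 0.008, 0, 0, 0],
    [0, 0, 0.008, 0, 0, 0],
    [0, 0, 0.008, 0, 0, 0],
    [0, 0, 0.008, 0, 0, 0],
    [0, 0, 0.008, 0, 0, 0],
    [0, 0, 0.008, 0, 0, 0]
  ]
}}

```text
time: 7.07
tcp_pos: [0.4368, -0.2421, 0.2184]
eef_rot: [[0.999, 0.046, 0.0], [0.046, -0.999, -0.0], [0.0, 0.0, -1.0]]
contact_force: [-3.1, 2.0, 13.4]
opening: 0.0265
grasp_force: 61.3
```

Emit:
{"name": "move_arm", "arguments": {
  "increments": [
    [0, 0, 0, 0, 0, 0],
    [0, 0, 0, 0, 0, 0],
    [0, 0, 0, 0, 0, 0],
    [0, 0, 0, 0, 0, 0],
    [0, 0, 0, 0, 0, 0],
    [0, 0, 0, 0, 0, 0],
    [0, 0, 0, 0, 0, 0],
    [0, 0, 0, 0, 0, 0]
  ],
  "jaw": 0.8
}}

```text
time: 7.73
tcp_pos: [0.4368, -0.2421, 0.2175]
eef_rot: [[0.999, 0.046, -0.0], [0.046, -0.999, 0.0], [-0.0, -0.0, -1.0]]
contact_force: [-0.2, 0.1, 0.4]
opening: 0.0682
grasp_force: 0.0
```

Emit:
{"name": "move_arm", "arguments": {
  "increments": [
    [0, 0, -0.03, 0, 0, 0],
    [0, 0, -0.1, 0, 0, 0],
    [0, 0, -0.2, 0, 0, 0],
    [0, 0, -0.3, 0, 0, 0],
    [0, 0, -0.4, 0, 0, 0],
    [0, 0, -0.4, 0, 0, 0],
    [0, 0, -0.4, 0, 0, 0],
    [0, 0, -0.4, 0, 0, 0]
  ],
  "jaw": 1
}}

```text
time: 8.4
tcp_pos: [0.4364, -0.2419, 0.3376]
eef_rot: [[0.999, 0.046, 0.0], [0.046, -0.999, -0.0], [0.0, 0.0, -1.0]]
contact_force: [-0.4, -0.0, -0.6]
opening: 0.0856
grasp_force: 0.0
```

```bash
python3 - <<'E'
from workcell import r
from h import *
W=r.capture("wrist");i=np.clip(W["color"]*1.3,0,255).astype(np.uint8)
u=np.array([.9989,.047,0]);v=np.array([-.047,.9989,0]);c=np.array([.532,-.237,0])
for x in(-.12,-.072):
    for y in(-.014,.014):
        p=proj(W,c+x*u+y*v+[0,0,.064]);cv2.circle(i,tuple(int(k) for k in p),2,(0,0,255),-1)
cv2.imwrite("pics/w4.png",i)
s=r.observe();print(s["tcp_pos"],inc(s,(.427,.0985,.34),-2.6))
E
```

```text
[ 0.43628932 -0.24177606  0.33687186] [ 2.1200e-02 -1.1345e+00 -9.5000e-03 -5.0000e-04  1.0000e-04 -4.7090e-01]
```

View pics/w4.png

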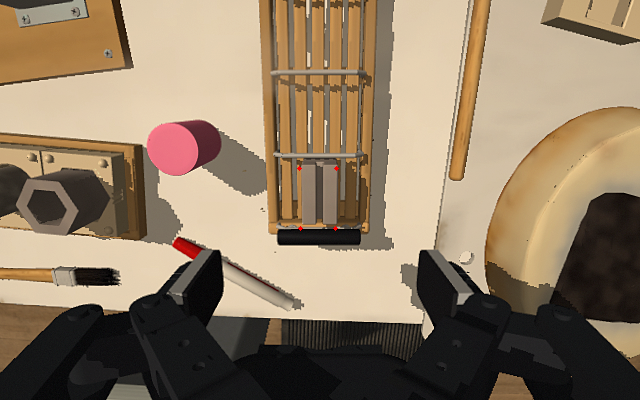

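The card holder stands in bay 1: its top spans (301–339, 160–225), about 4 mm toward the bow, well inside tolerance. Going for the cube.

Emit:
{"name": "move_arm", "arguments": {
  "increments": [
    [0.002, -0.11, 0, 0, 0, -0.035],
    [0.005, -0.23, 0, 0, 0, -0.07],
    [0.008, -0.35, 0, 0, 0, -0.105],
    [0.01, -0.47, 0, 0, 0, -0.14],
    [0.012, -0.59, 0, 0, 0, -0.175],
    [0.015, -0.71, 0, 0, 0, -0.21],
    [0.018, -0.83, 0, 0, 0, -0.245],
    [0.02, -0.93, 0, 0, 0, -0.28]
  ]
}}

```text
time: 9.12
tcp_pos: [0.429, 0.0389, 0.3362]
eef_rot: [[0.597, 0.802, -0.003], [0.802, -0.597, -0.0], [-0.002, -0.002, -1.0]]
contact_force: [0.7, -0.2, 0.4]
opening: 0.0854
grasp_force: 0.0
```

```bash
python3 - <<'E'
from workcell import r
from h import *
s=r.observe();print(s["tcp_pos"],inc(s,(.427,.1,.3),-2.6),inc(s,(.427,.1,.215),-2.6))
E
```

```text
[0.42897352 0.03889126 0.3362244 ] [ 0.1598 -0.1265  0.1208 -0.0009  0.0003 -0.1891] [ 1.603e-01 -1.258e-01  4.041e-01 -9.000e-04  3.000e-04 -1.891e-01]
```

Emit:
{"name": "move_arm", "arguments": {
  "increments": [
    [0.05, -0.04, 0.02, 0, 0, -0.038],
    [0.1, -0.08, 0.05, 0, 0, -0.076],
    [0.14, -0.11, 0.08, 0, 0, -0.114],
    [0.16, -0.126, 0.11, 0, 0, -0.152],
    [0.16, -0.126, 0.13, 0, 0, -0.189],
    [0.16, -0.126, 0.23, 0, 0, -0.189],
    [0.16, -0.126, 0.33, 0, 0, -0.189],
    [0.16, -0.126, 0.4, 0, 0, -0.189]
  ]
}}

```text
time: 9.78
tcp_pos: [0.4274, 0.0979, 0.2147]
eef_rot: [[0.051, 0.999, -0.004], [0.999, -0.051, -0.001], [-0.001, -0.004, -1.0]]
contact_force: [0.1, -1.1, 0.1]
opening: 0.085
grasp_force: 0.0
```

```bash
python3 - <<'E'
from workcell import r
from h import *
W=r.capture("wrist");cv2.imwrite("pics/w5.png",np.clip(W["color"]*1.3,0,255).astype(np.uint8))
s=r.observe();print(s["tcp_pos"],inc(s,(.427,.1,.214),-2.6))
E
```

```text
[0.4262913  0.09761991 0.21210339] [ 0.008   0.0019 -0.0064 -0.0027  0.0007 -0.0018]
```

View pics/w5.png

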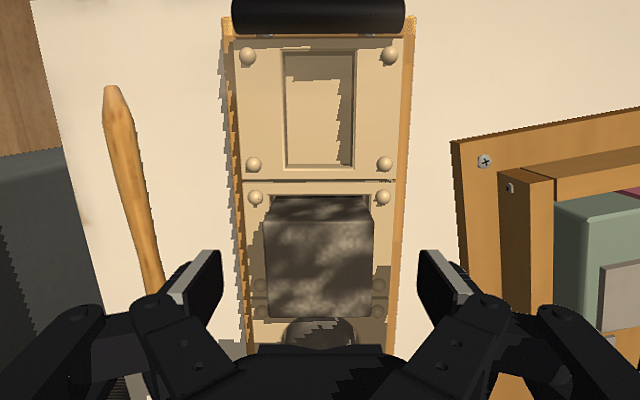

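The cube is centred between the fingers, with its top at (265–373, 222–318). Closing.

Emit:
{"name": "move_arm", "arguments": {
  "increments": [
    [0.008, 0.002, -0.004, 0, 0, -0.002],
    [0.008, 0.002, -0.004, 0, 0, -0.002],
    [0.008, 0.002, -0.004, 0, 0, -0.002],
    [0.008, 0.002, -0.004, 0, 0, -0.002],
    [0.008, 0.002, -0.004, 0, 0, -0.002],
    [0.008, 0.002, -0.004, 0, 0, -0.002],
    [0.008, 0.002, -0.004, 0, 0, -0.002],
    [0.008, 0.002, -0.004, 0, 0, -0.002]
  ],
  "jaw": 0
}}

```text
time: 10.5
tcp_pos: [0.4286, 0.1004, 0.2199]
eef_rot: [[0.046, 0.999, -0.001], [0.999, -0.046, 0.0], [0.0, -0.001, -1.0]]
contact_force: [-4.4, 2.5, 6.9]
opening: 0.0435
grasp_force: 62.1
```

Emit:
{"name": "move_arm", "arguments": {
  "increments": [
    [0, 0, -0.02, 0, 0, 0],
    [0, 0, -0.06, 0, 0, 0],
    [0, 0, -0.12, 0, 0, 0],
    [0, 0, -0.2, 0, 0, 0],
    [0, 0, -0.28, 0, 0, 0],
    [0, 0, -0.36, 0, 0, 0],
    [0, 0, -0.4, 0, 0, 0],
    [0, 0, -0.4, 0, 0, 0]
  ]
}}

```text
time: 11.17
tcp_pos: [0.4304, 0.1005, 0.3424]
eef_rot: [[0.045, 0.999, 0.008], [0.999, -0.045, 0.001], [0.002, 0.008, -1.0]]
contact_force: [0.5, 0.4, -3.3]
opening: 0.0432
grasp_force: 62.0
```

```bash
python3 - <<'E'
from workcell import r
from h import *
s=r.observe();print(s["tcp_pos"],s["opening"],s["grasp_force"])
print(inc(s,(.499,-.2385,.335),-87.3))
E
```

```text
[0.43037565 0.10048265 0.34237405] 0.04321298886894034 61.98127269744873
[-1.1185  0.2793  0.0247  0.0016 -0.0022  0.4706]
```

Emit:
{"name": "move_arm", "arguments": {
  "increments": [
    [-0.07, 0.02, 0, 0, 0, 0.03],
    [-0.17, 0.045, 0.005, 0, 0, 0.065],
    [-0.28, 0.07, 0.01, 0, 0, 0.1],
    [-0.39, 0.1, 0.015, 0, 0, 0.135],
    [-0.5, 0.125, 0.02, 0, 0, 0.17],
    [-0.61, 0.155, 0.02, 0, 0, 0.205],
    [-0.72, 0.18, 0.02, 0, 0, 0.24],
    [-0.83, 0.21, 0.02, 0, 0, 0.275]
  ]
}}

```text
time: 11.83
tcp_pos: [0.4806, -0.153, 0.3322]
eef_rot: [[0.792, 0.61, -0.001], [0.61, -0.792, 0.0], [-0.0, -0.0, -1.0]]
contact_force: [0.4, 0.9, -2.3]
opening: 0.0432
grasp_force: 61.9
```

```bash
python3 - <<'E'
from workcell import r
from h import *
s=r.observe();print(s["tcp_pos"],s["opening"],inc(s,(.499,-.2385,.33),-87.3))
E
```

```text
[ 0.48057743 -0.15295955  0.33218971] 0.0432228509299834 [-1.253e-01  2.634e-01  7.200e-03 -1.000e-04  2.000e-04  1.938e-01]
```

Emit:
{"name": "move_arm", "arguments": {
  "increments": [
    [-0.03, 0.07, 0, 0, 0, 0.035],
    [-0.06, 0.13, 0, 0, 0, 0.07],
    [-0.09, 0.19, 0, 0, 0, 0.105],
    [-0.11, 0.235, 0, 0, 0, 0.14],
    [-0.125, 0.263, 0, 0, 0, 0.175],
    [-0.125, 0.263, 0, 0, 0, 0.194],
    [-0.125, 0.263, 0, 0, 0, 0.194],
    [-0.125, 0.263, 0, 0, 0, 0.194]
  ]
}}

```text
time: 12.5
tcp_pos: [0.4996, -0.2365, 0.3321]
eef_rot: [[0.999, 0.054, -0.001], [0.054, -0.999, 0.0], [-0.001, -0.0, -1.0]]
contact_force: [-0.1, -0.5, -1.4]
opening: 0.0435
grasp_force: 61.9
```

```bash
python3 - <<'E'
from workcell import r
from h import *
W=r.capture("wrist");i=np.clip(W["color"]*1.3,0,255).astype(np.uint8)
cv2.imwrite("pics/w6.png",i)
s=r.observe();print(s["tcp_pos"],s["opening"],inc(s,(.499,-.2385,.225),-87.3))
E
```

```text
[ 0.49959672 -0.23628485  0.33227694] 0.04354327784279855 [-2.100e-03  7.400e-03  3.576e-01 -1.000e-04  2.000e-04  2.300e-03]
```

View pics/w6.png

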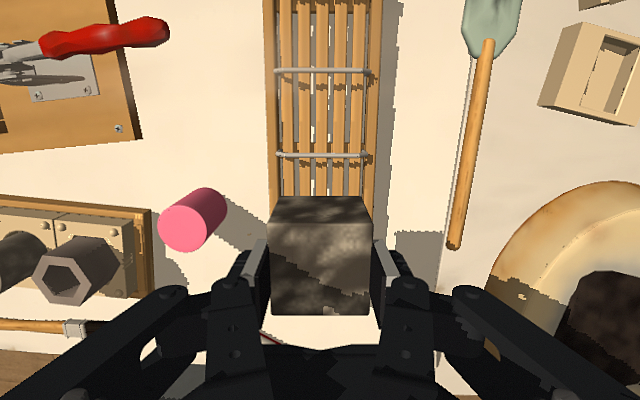

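The cube is held square at (320,260) and lines up with the rack. Lowering.

Emit:
{"name": "move_arm", "arguments": {
  "increments": [
    [-0.002, 0.007, 0.05, 0, 0, 0.002],
    [-0.002, 0.007, 0.12, 0, 0, 0.002],
    [-0.002, 0.007, 0.19, 0, 0, 0.002],
    [-0.002, 0.007, 0.26, 0, 0, 0.002],
    [-0.002, 0.007, 0.31, 0, 0, 0.002],
    [-0.002, 0.007, 0.34, 0, 0, 0.002],
    [-0.002, 0.007, 0.352, 0, 0, 0.002],
    [-0.002, 0.007, 0.358, 0, 0, 0.002]
  ]
}}

```text
time: 13.22
tcp_pos: [0.4995, -0.2384, 0.225]
eef_rot: [[0.999, 0.047, -0.001], [0.047, -0.999, 0.0], [-0.001, -0.0, -1.0]]
contact_force: [-0.4, 0.5, -2.6]
opening: 0.0435
grasp_force: 61.9
```

Emit:
{"name": "move_arm", "arguments": {
  "increments": [
    [0, 0, 0.002, 0, 0, 0],
    [0, 0, 0.004, 0, 0, 0],
    [0, 0, 0.006, 0, 0, 0],
    [0, 0, 0.006, 0, 0, 0],
    [0, 0, 0.006, 0, 0, 0],
    [0, 0, 0.006, 0, 0, 0],
    [0, 0, 0.006, 0, 0, 0],
    [0, 0, 0.006, 0, 0, 0]
  ]
}}

```text
time: 13.88
tcp_pos: [0.4997, -0.2388, 0.224]
eef_rot: [[0.999, 0.046, 0.001], [0.046, -0.999, -0.0], [0.001, 0.0, -1.0]]
contact_force: [0.1, -0.8, 2.9]
opening: 0.0437
grasp_force: 62.5
```

Contact (the load is taken off the wrist). Release and rise.

Emit:
{"name": "move_arm", "arguments": {
  "increments": [
    [0, 0, 0, 0, 0, 0],
    [0, 0, 0, 0, 0, 0],
    [0, 0, 0, 0, 0, 0],
    [0, 0, 0, 0, 0, 0],
    [0, 0, 0, 0, 0, 0],
    [0, 0, 0, 0, 0, 0],
    [0, 0, 0, 0, 0, 0],
    [0, 0, 0, 0, 0, 0]
  ],
  "jaw": 0.85
}}

```text
time: 14.55
tcp_pos: [0.4994, -0.2387, 0.2235]
eef_rot: [[0.999, 0.046, -0.0], [0.046, -0.999, 0.0], [-0.0, -0.0, -1.0]]
contact_force: [0.3, 0.3, -0.7]
opening: 0.0724
grasp_force: 0.0
```

Emit:
{"name": "move_arm", "arguments": {
  "increments": [
    [0, 0, -0.03, 0, 0, 0],
    [0, 0, -0.1, 0, 0, 0],
    [0, 0, -0.2, 0, 0, 0],
    [0, 0, -0.3, 0, 0, 0],
    [0, 0, -0.4, 0, 0, 0],
    [0, 0, -0.4, 0, 0, 0],
    [0, 0, -0.4, 0, 0, 0],
    [0, 0, -0.4, 0, 0, 0]
  ],
  "jaw": 1
}}

```text
time: 15.22
tcp_pos: [0.4991, -0.2385, 0.3437]
eef_rot: [[0.999, 0.046, 0.0], [0.046, -0.999, -0.0], [0.0, 0.0, -1.0]]
contact_force: [0.6, 0.6, 0.2]
opening: 0.0852
grasp_force: 0.0
```

```bash
python3 - <<'E'
from workcell import r
from h import *
W=r.capture("wrist");i=np.clip(W["color"]*1.3,0,255).astype(np.uint8)
u=np.array([.9989,.047,0]);v=np.array([-.047,.9989,0]);c=np.array([.532,-.237,0])
for x in(-.0545,-.0095):
    for y in(-.0225,.0225):
        p=proj(W,c+x*u+y*v+[0,0,.065]);cv2.circle(i,tuple(int(k) for k in p),2,(0,0,255),-1)
cv2.imwrite("pics/w7.png",i)
s=r.observe();print(s["tcp_pos"],inc(s,(.4245,.035,.34),-2.6))
E
```

```text
[ 0.49894952 -0.23843197  0.34293642] [-2.060e-01 -9.219e-01  1.060e-02 -5.000e-04  2.000e-04 -4.709e-01]
```

View pics/w7.png

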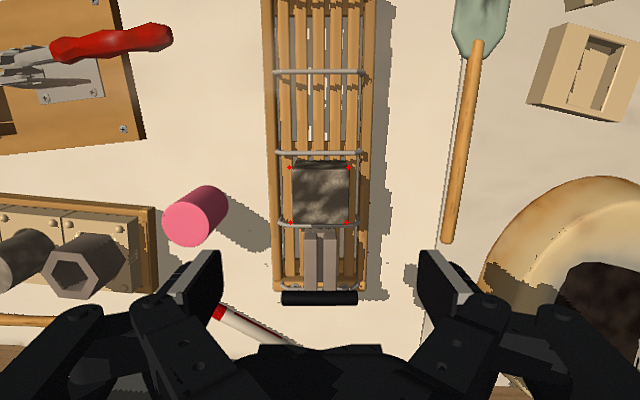

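The cube sits on its expected marks (290–349, 168–222) in bay 2. Cylinder next.

Emit:
{"name": "move_arm", "arguments": {
  "increments": [
    [-0.025, -0.11, 0, 0, 0, -0.035],
    [-0.05, -0.23, 0, 0, 0, -0.07],
    [-0.08, -0.35, 0, 0, 0, -0.105],
    [-0.105, -0.47, 0, 0, 0, -0.14],
    [-0.13, -0.58, 0, 0, 0, -0.175],
    [-0.155, -0.69, 0, 0, 0, -0.21],
    [-0.175, -0.79, 0, 0, 0, -0.245],
    [-0.2, -0.88, 0, 0, 0, -0.28]
  ]
}}

```text
time: 15.93
tcp_pos: [0.4263, 0.0239, 0.3424]
eef_rot: [[0.597, 0.802, -0.003], [0.802, -0.597, 0.0], [-0.002, -0.002, -1.0]]
contact_force: [1.0, 0.4, -0.4]
opening: 0.0858
grasp_force: 0.0
```

```bash
python3 - <<'E'
from workcell import r
from h import *
s=r.observe();print(s["tcp_pos"],inc(s,(.4243,.035,.3),-2.6),inc(s,(.4243,.035,.224),-2.6))
E
```

```text
[0.42628858 0.02388043 0.34240599] [ 0.026  -0.0271  0.1414 -0.0008  0.0003 -0.1891] [ 2.640e-02 -2.660e-02  3.947e-01 -8.000e-04  3.000e-04 -1.891e-01]
```

Emit:
{"name": "move_arm", "arguments": {
  "increments": [
    [0.01, -0.01, 0.02, 0, 0, -0.038],
    [0.02, -0.02, 0.05, 0, 0, -0.076],
    [0.026, -0.027, 0.08, 0, 0, -0.114],
    [0.026, -0.027, 0.1, 0, 0, -0.152],
    [0.026, -0.027, 0.13, 0, 0, -0.189],
    [0.026, -0.027, 0.23, 0, 0, -0.189],
    [0.026, -0.027, 0.33, 0, 0, -0.189],
    [0.026, -0.027, 0.39, 0, 0, -0.189]
  ]
}}

```text
time: 16.6
tcp_pos: [0.4242, 0.0334, 0.2236]
eef_rot: [[0.051, 0.999, -0.004], [0.999, -0.051, -0.0], [-0.0, -0.004, -1.0]]
contact_force: [0.2, -0.3, -1.2]
opening: 0.0851
grasp_force: 0.0
```

```bash
python3 - <<'E'
from workcell import r
from h import *
W=r.capture("wrist");cv2.imwrite("pics/w8.png",np.clip(W["color"]*1.3,0,255).astype(np.uint8))
s=r.observe();print(s["tcp_pos"],inc(s,(.4243,.035,.224),-2.6))
E
```

```text
[0.42340642 0.03329519 0.22164591] [ 0.0058  0.0026 -0.0079 -0.0026  0.0003 -0.0019]
```

View pics/w8.png

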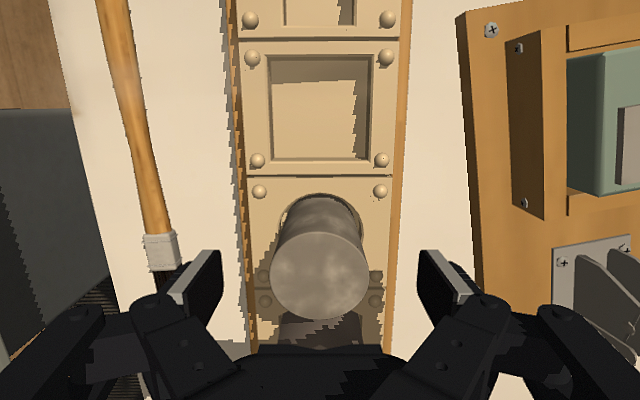

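The cylinder's top is at (320,276), centred between the pads. Close and lift.

Emit:
{"name": "move_arm", "arguments": {
  "increments": [
    [0.006, 0.002, 0, 0, 0, -0.002],
    [0.006, 0.002, 0, 0, 0, -0.002],
    [0.006, 0.002, 0, 0, 0, -0.002],
    [0.006, 0.002, 0, 0, 0, -0.002],
    [0.006, 0.002, 0, 0, 0, -0.002],
    [0.006, 0.002, 0, 0, 0, -0.002],
    [0.006, 0.002, 0, 0, 0, -0.002],
    [0.006, 0.002, 0, 0, 0, -0.002]
  ],
  "jaw": 0
}}

```text
time: 17.32
tcp_pos: [0.4265, 0.0352, 0.2277]
eef_rot: [[0.045, 0.999, 0.002], [0.999, -0.045, 0.0], [0.0, 0.002, -1.0]]
contact_force: [-1.3, -0.1, 7.8]
opening: 0.0387
grasp_force: 59.7
```

Emit:
{"name": "move_arm", "arguments": {
  "increments": [
    [0, 0, -0.02, 0, 0, 0],
    [0, 0, -0.06, 0, 0, 0],
    [0, 0, -0.12, 0, 0, 0],
    [0, 0, -0.2, 0, 0, 0],
    [0, 0, -0.28, 0, 0, 0],
    [0, 0, -0.36, 0, 0, 0],
    [0, 0, -0.42, 0, 0, 0],
    [0, 0, -0.42, 0, 0, 0]
  ]
}}

```text
time: 17.98
tcp_pos: [0.4273, 0.0352, 0.3564]
eef_rot: [[0.045, 0.999, 0.008], [0.999, -0.045, 0.0], [0.001, 0.007, -1.0]]
contact_force: [-0.3, 0.3, -2.1]
opening: 0.0386
grasp_force: 60.4
```

```bash
python3 - <<'E'
from workcell import r
from h import *
s=r.observe();print(s["tcp_pos"],s["opening"],s["grasp_force"])
print(inc(s,(.563,-.2355,.345),-87.3))
E
```

```text
[0.42726068 0.03522605 0.35641724] 0.03857192843281479 60.42713284492493
[-0.8811  0.4924  0.0411  0.0018 -0.0019  0.4706]
```

Emit:
{"name": "move_arm", "arguments": {
  "increments": [
    [-0.06, 0.035, 0, 0, 0, 0.03],
    [-0.14, 0.08, 0.005, 0, 0, 0.065],
    [-0.23, 0.13, 0.01, 0, 0, 0.1],
    [-0.32, 0.18, 0.015, 0, 0, 0.135],
    [-0.41, 0.23, 0.02, 0, 0, 0.17],
    [-0.5, 0.28, 0.025, 0, 0, 0.205],
    [-0.59, 0.33, 0.03, 0, 0, 0.24],
    [-0.68, 0.38, 0.03, 0, 0, 0.275]
  ]
}}

```text
time: 18.65
tcp_pos: [0.5309, -0.1751, 0.3425]
eef_rot: [[0.792, 0.61, -0.001], [0.61, -0.792, 0.0], [-0.001, -0.001, -1.0]]
contact_force: [0.5, -0.9, -1.0]
opening: 0.0387
grasp_force: 60.4
```

```bash
python3 - <<'E'
from workcell import r
from h import *
s=r.observe();print(s["tcp_pos"],s["opening"],inc(s,(.5635,-.2355,.345),-87.3))
E
```

```text
[ 0.53089817 -0.17514263  0.3425139 ] 0.038725916555275776 [-0.0366  0.2257 -0.0085 -0.0003  0.0003  0.1938]
```

Emit:
{"name": "move_arm", "arguments": {
  "increments": [
    [-0.008, 0.05, 0, 0, 0, 0.035],
    [-0.016, 0.1, 0, 0, 0, 0.07],
    [-0.024, 0.15, 0, 0, 0, 0.105],
    [-0.03, 0.2, 0, 0, 0, 0.14],
    [-0.037, 0.226, 0, 0, 0, 0.175],
    [-0.037, 0.226, 0, 0, 0, 0.194],
    [-0.037, 0.226, 0, 0, 0, 0.194],
    [-0.037, 0.226, 0, 0, 0, 0.194]
  ]
}}

```text
time: 19.32
tcp_pos: [0.5634, -0.2339, 0.3428]
eef_rot: [[0.999, 0.054, -0.001], [0.054, -0.999, 0.001], [-0.001, -0.001, -1.0]]
contact_force: [-0.7, 0.3, -1.9]
opening: 0.0389
grasp_force: 60.5
```

```bash
python3 - <<'E'
from workcell import r
from h import *
s=r.observe();print(s["tcp_pos"],s["opening"],inc(s,(.5635,-.2355,.233),-87.3))
E
```

```text
[ 0.56342534 -0.23393468  0.34275036] 0.038912221950405765 [ 4.000e-04  5.500e-03  3.658e-01 -2.000e-04  4.000e-04  2.200e-03]
```

Emit:
{"name": "move_arm", "arguments": {
  "increments": [
    [0, 0.005, 0.05, 0, 0, 0.002],
    [0, 0.005, 0.12, 0, 0, 0.002],
    [0, 0.005, 0.19, 0, 0, 0.002],
    [0, 0.005, 0.26, 0, 0, 0.002],
    [0, 0.005, 0.31, 0, 0, 0.002],
    [0, 0.005, 0.34, 0, 0, 0.002],
    [0, 0.005, 0.358, 0, 0, 0.002],
    [0, 0.005, 0.366, 0, 0, 0.002]
  ]
}}

```text
time: 19.98
tcp_pos: [0.5638, -0.2353, 0.2331]
eef_rot: [[0.999, 0.047, -0.001], [0.047, -0.999, 0.0], [-0.001, -0.0, -1.0]]
contact_force: [0.0, 0.5, -1.9]
opening: 0.0387
grasp_force: 60.5
```

Emit:
{"name": "move_arm", "arguments": {
  "increments": [
    [0, 0, 0.002, 0, 0, 0],
    [0, 0, 0.004, 0, 0, 0],
    [0, 0, 0.006, 0, 0, 0],
    [0, 0, 0.006, 0, 0, 0],
    [0, 0, 0.006, 0, 0, 0],
    [0, 0, 0.006, 0, 0, 0],
    [0, 0, 0.006, 0, 0, 0],
    [0, 0, 0.006, 0, 0, 0]
  ]
}}

```text
time: 20.65
tcp_pos: [0.564, -0.2356, 0.2321]
eef_rot: [[0.999, 0.046, 0.0], [0.046, -0.999, -0.0], [0.0, 0.0, -1.0]]
contact_force: [0.3, 0.3, -1.1]
opening: 0.0387
grasp_force: 60.5
```

Not in contact yet; 1.5 mm more.

Emit:
{"name": "move_arm", "arguments": {
  "increments": [
    [0, 0, 0.001, 0, 0, 0],
    [0, 0, 0.003, 0, 0, 0],
    [0, 0, 0.005, 0, 0, 0],
    [0, 0, 0.005, 0, 0, 0],
    [0, 0, 0.005, 0, 0, 0],
    [0, 0, 0.005, 0, 0, 0],
    [0, 0, 0.005, 0, 0, 0],
    [0, 0, 0.005, 0, 0, 0]
  ]
}}

```text
time: 21.32
tcp_pos: [0.5643, -0.2355, 0.2318]
eef_rot: [[0.999, 0.046, 0.001], [0.046, -0.999, -0.0], [0.001, 0.0, -1.0]]
contact_force: [-1.8, 2.1, 10.3]
opening: 0.0387
grasp_force: 62.0
```

Emit:
{"name": "move_arm", "arguments": {
  "increments": [
    [0, 0, 0, 0, 0, 0],
    [0, 0, 0, 0, 0, 0],
    [0, 0, 0, 0, 0, 0],
    [0, 0, 0, 0, 0, 0],
    [0, 0, 0, 0, 0, 0],
    [0, 0, 0, 0, 0, 0],
    [0, 0, 0, 0, 0, 0],
    [0, 0, 0, 0, 0, 0]
  ],
  "jaw": 0.85
}}

```text
time: 21.98
tcp_pos: [0.5639, -0.2356, 0.2303]
eef_rot: [[0.999, 0.046, -0.0], [0.046, -0.999, 0.0], [-0.0, -0.0, -1.0]]
contact_force: [0.1, 0.2, 0.4]
opening: 0.0726
grasp_force: 0.0
```

Emit:
{"name": "move_arm", "arguments": {
  "increments": [
    [0, 0, -0.03, 0, 0, 0],
    [0, 0, -0.1, 0, 0, 0],
    [0, 0, -0.2, 0, 0, 0],
    [0, 0, -0.3, 0, 0, 0],
    [0, 0, -0.4, 0, 0, 0],
    [0, 0, -0.4, 0, 0, 0],
    [0, 0, -0.4, 0, 0, 0],
    [0, 0, -0.4, 0, 0, 0]
  ],
  "jaw": 1
}}

```text
time: 22.65
tcp_pos: [0.5636, -0.2354, 0.3506]
eef_rot: [[0.999, 0.046, 0.0], [0.046, -0.999, -0.0], [0.0, 0.0, -1.0]]
contact_force: [0.5, 0.1, -0.0]
opening: 0.0857
grasp_force: 0.0
```

```bash
python3 - <<'E'
from workcell import r
from h import *
W=r.capture("wrist");i=np.clip(W["color"]*1.3,0,255).astype(np.uint8)
c=np.array([.532,-.237,0])+.032*np.array([.9989,.047,0])
for a in range(0,360,45):
    p=proj(W,c+[.02*np.cos(np.radians(a)),.02*np.sin(np.radians(a)),.08]);cv2.circle(i,tuple(int(k) for k in p),2,(0,0,255),-1)
cv2.imwrite("pics/w9.png",i)
s=r.observe();print(s["tcp_pos"],inc(s,(.4218,-.0285,.35),-2.6))
E
```

```text
[ 0.56344027 -0.23534249  0.34972646] [-4.400e-01 -7.104e-01  2.000e-04 -5.000e-04  2.000e-04 -4.709e-01]
```

View pics/w9.png

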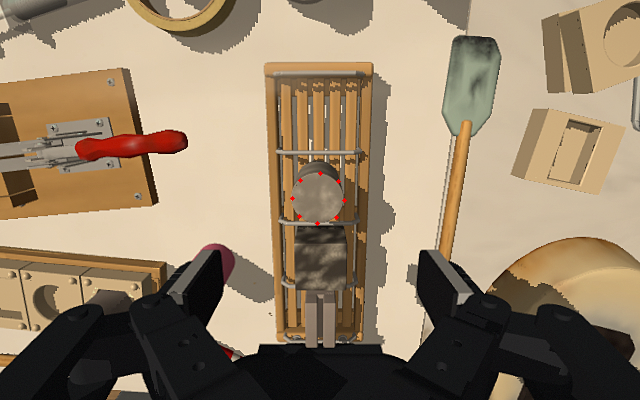

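The cylinder's top sits on its marks at (318,198) in bay 3. Hex pot last.

Emit:
{"name": "move_arm", "arguments": {
  "increments": [
    [-0.055, -0.09, 0, 0, 0, -0.035],
    [-0.11, -0.18, 0, 0, 0, -0.07],
    [-0.165, -0.27, 0, 0, 0, -0.105],
    [-0.22, -0.355, 0, 0, 0, -0.14],
    [-0.275, -0.44, 0, 0, 0, -0.175],
    [-0.325, -0.525, 0, 0, 0, -0.21],
    [-0.375, -0.61, 0, 0, 0, -0.245],
    [-0.42, -0.68, 0, 0, 0, -0.28]
  ]
}}

```text
time: 23.37
tcp_pos: [0.4269, -0.0363, 0.3491]
eef_rot: [[0.597, 0.802, -0.003], [0.802, -0.597, 0.001], [-0.002, -0.003, -1.0]]
contact_force: [0.6, -0.6, -0.7]
opening: 0.0857
grasp_force: 0.0
```

```bash
python3 - <<'E'
from workcell import r
from h import *
s=r.observe();print(s["tcp_pos"],inc(s,(.4220,-.0275,.3),-2.6),inc(s,(.4220,-.0275,.219),-2.6))
E
```

```text
[ 0.42691278 -0.03626642  0.34914976] [ 0.0139 -0.0301  0.1639 -0.0011  0.0002 -0.1892] [ 1.440e-02 -2.930e-02  4.339e-01 -1.100e-03  2.000e-04 -1.892e-01]
```

Emit:
{"name": "move_arm", "arguments": {
  "increments": [
    [0.007, -0.01, 0.02, 0, 0, -0.038],
    [0.012, -0.02, 0.05, 0, 0, -0.076],
    [0.014, -0.03, 0.08, 0, 0, -0.114],
    [0.014, -0.03, 0.11, 0, 0, -0.152],
    [0.014, -0.03, 0.15, 0, 0, -0.189],
    [0.014, -0.03, 0.25, 0, 0, -0.189],
    [0.014, -0.03, 0.35, 0, 0, -0.189],
    [0.014, -0.03, 0.43, 0, 0, -0.189]
  ]
}}

```text
time: 24.03
tcp_pos: [0.423, -0.0287, 0.2191]
eef_rot: [[0.051, 0.999, -0.003], [0.999, -0.051, 0.0], [0.0, -0.003, -1.0]]
contact_force: [0.2, -0.1, 0.1]
opening: 0.0851
grasp_force: 0.0
```

```bash
python3 - <<'E'
from workcell import r
from h import *
W=r.capture("wrist");cv2.imwrite("pics/w10.png",np.clip(W["color"]*1.3,0,255).astype(np.uint8))
s=r.observe();print(s["tcp_pos"],inc(s,(.4220,-.0275,.218),-2.6))
E
```

```text
[ 0.42172121 -0.02859769  0.21591464] [ 0.0037  0.0007 -0.007  -0.0027 -0.0001 -0.0019]
```

View pics/w10.png

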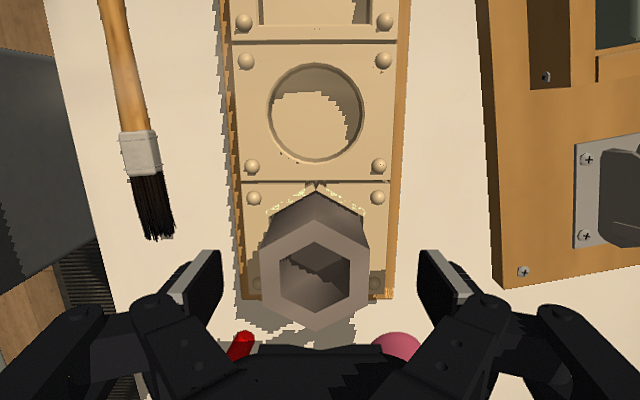

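The hex pot is at (316,275), with its flats facing the pads and centred. Close and lift.

Emit:
{"name": "move_arm", "arguments": {
  "increments": [
    [0.004, 0.001, 0, 0, 0, -0.002],
    [0.004, 0.001, 0, 0, 0, -0.002],
    [0.004, 0.001, 0, 0, 0, -0.002],
    [0.004, 0.001, 0, 0, 0, -0.002],
    [0.004, 0.001, 0, 0, 0, -0.002],
    [0.004, 0.001, 0, 0, 0, -0.002],
    [0.004, 0.001, 0, 0, 0, -0.002],
    [0.004, 0.001, 0, 0, 0, -0.002]
  ],
  "jaw": 0
}}

```text
time: 24.75
tcp_pos: [0.423, -0.0275, 0.2226]
eef_rot: [[0.045, 0.999, -0.003], [0.999, -0.045, 0.0], [0.0, -0.003, -1.0]]
contact_force: [-7.0, 0.3, 4.0]
opening: 0.0431
grasp_force: 61.0
```

Emit:
{"name": "move_arm", "arguments": {
  "increments": [
    [0, 0, -0.02, 0, 0, 0],
    [0, 0, -0.06, 0, 0, 0],
    [0, 0, -0.12, 0, 0, 0],
    [0, 0, -0.2, 0, 0, 0],
    [0, 0, -0.28, 0, 0, 0],
    [0, 0, -0.36, 0, 0, 0],
    [0, 0, -0.42, 0, 0, 0],
    [0, 0, -0.42, 0, 0, 0]
  ]
}}

```text
time: 25.42
tcp_pos: [0.4257, -0.0277, 0.3521]
eef_rot: [[0.045, 0.999, 0.01], [0.999, -0.045, -0.001], [-0.0, 0.01, -1.0]]
contact_force: [0.8, -0.3, -0.8]
opening: 0.043
grasp_force: 62.2
```

```bash
python3 - <<'E'
from workcell import r
from h import *
s=r.observe();print(s["tcp_pos"],s["opening"],s["grasp_force"])
print(inc(s,(.627,-.2325,.345),-87.3))
E
```

```text
[ 0.42569757 -0.02774741  0.35212009] 0.042958329572634645 62.21365928649902
[-0.6515  0.7009  0.0308  0.0026 -0.0021  0.4706]
```

Emit:
{"name": "move_arm", "arguments": {
  "increments": [
    [-0.04, 0.045, 0, 0, 0, 0.03],
    [-0.1, 0.11, 0.005, 0, 0, 0.065],
    [-0.165, 0.18, 0.01, 0, 0, 0.1],
    [-0.235, 0.25, 0.01, 0, 0, 0.135],
    [-0.305, 0.325, 0.015, 0, 0, 0.17],
    [-0.375, 0.4, 0.02, 0, 0, 0.205],
    [-0.44, 0.475, 0.02, 0, 0, 0.24],
    [-0.5, 0.54, 0.02, 0, 0, 0.275]
  ]
}}

```text
time: 26.08
tcp_pos: [0.5805, -0.1861, 0.3414]
eef_rot: [[0.793, 0.61, 0.001], [0.61, -0.793, -0.0], [0.001, 0.001, -1.0]]
contact_force: [0.6, 0.3, -1.3]
opening: 0.0433
grasp_force: 62.1
```

```bash
python3 - <<'E'
from workcell import r
from h import *
s=r.observe();print(s["tcp_pos"],s["opening"],inc(s,(.6275,-.2325,.345),-87.3))
E
```

```text
[ 0.58045431 -0.18613806  0.34141167] 0.04326468337154632 [ 3.000e-02  2.181e-01 -1.170e-02  2.000e-04 -3.000e-04  1.938e-01]
```

Emit:
{"name": "move_arm", "arguments": {
  "increments": [
    [0.008, 0.05, 0, 0, 0, 0.035],
    [0.015, 0.1, 0, 0, 0, 0.07],
    [0.022, 0.15, 0, 0, 0, 0.105],
    [0.03, 0.2, 0, 0, 0, 0.14],
    [0.03, 0.218, 0, 0, 0, 0.175],
    [0.03, 0.218, 0, 0, 0, 0.194],
    [0.03, 0.218, 0, 0, 0, 0.194],
    [0.03, 0.218, 0, 0, 0, 0.194]
  ]
}}

```text
time: 26.75
tcp_pos: [0.6265, -0.2308, 0.3412]
eef_rot: [[0.999, 0.054, -0.0], [0.054, -0.999, 0.0], [-0.0, -0.0, -1.0]]
contact_force: [-0.1, 0.3, -2.1]
opening: 0.0432
grasp_force: 62.1
```

```bash
python3 - <<'E'
from workcell import r
from h import *
s=r.observe();print(s["tcp_pos"],s["opening"],inc(s,(.6275,-.2325,.227),-87.3))
E
```

```text
[ 0.62648955 -0.23077197  0.34120083] 0.043228087076617995 [ 3.100e-03  6.000e-03  3.807e-01 -0.000e+00  1.000e-04  2.300e-03]
```

Emit:
{"name": "move_arm", "arguments": {
  "increments": [
    [0.003, 0.006, 0.05, 0, 0, 0.002],
    [0.003, 0.006, 0.12, 0, 0, 0.002],
    [0.003, 0.006, 0.19, 0, 0, 0.002],
    [0.003, 0.006, 0.26, 0, 0, 0.002],
    [0.003, 0.006, 0.32, 0, 0, 0.002],
    [0.003, 0.006, 0.355, 0, 0, 0.002],
    [0.003, 0.006, 0.373, 0, 0, 0.002],
    [0.003, 0.006, 0.381, 0, 0, 0.002]
  ]
}}

```text
time: 27.42
tcp_pos: [0.6272, -0.2323, 0.2266]
eef_rot: [[0.999, 0.047, -0.003], [0.047, -0.999, 0.001], [-0.003, -0.001, -1.0]]
contact_force: [-9.4, 3.5, 17.2]
opening: 0.0432
grasp_force: 64.3
```

Emit:
{"name": "move_arm", "arguments": {
  "increments": [
    [0, 0, 0.002, 0, 0, 0],
    [0, 0, 0.004, 0, 0, 0],
    [0, 0, 0.006, 0, 0, 0],
    [0, 0, 0.006, 0, 0, 0],
    [0, 0, 0.006, 0, 0, 0],
    [0, 0, 0.006, 0, 0, 0],
    [0, 0, 0.006, 0, 0, 0],
    [0, 0, 0.006, 0, 0, 0]
  ]
}}

```text
time: 28.08
tcp_pos: [0.628, -0.2327, 0.2266]
eef_rot: [[0.999, 0.046, 0.001], [0.046, -0.999, -0.0], [0.001, 0.0, -1.0]]
contact_force: [-2.6, 0.6, 5.4]
opening: 0.0432
grasp_force: 63.0
```

Seated. Release and rise.

Emit:
{"name": "move_arm", "arguments": {
  "increments": [
    [0, 0, 0, 0, 0, 0],
    [0, 0, 0, 0, 0, 0],
    [0, 0, 0, 0, 0, 0],
    [0, 0, 0, 0, 0, 0],
    [0, 0, 0, 0, 0, 0],
    [0, 0, 0, 0, 0, 0],
    [0, 0, 0, 0, 0, 0],
    [0, 0, 0, 0, 0, 0]
  ],
  "jaw": 0.85
}}

```text
time: 28.75
tcp_pos: [0.6278, -0.2326, 0.2253]
eef_rot: [[0.999, 0.046, -0.0], [0.046, -0.999, 0.0], [-0.0, -0.0, -1.0]]
contact_force: [-0.4, -0.2, -0.4]
opening: 0.0724
grasp_force: 0.0
```

Emit:
{"name": "move_arm", "arguments": {
  "increments": [
    [0, 0, -0.03, 0, 0, 0],
    [0, 0, -0.1, 0, 0, 0],
    [0, 0, -0.2, 0, 0, 0],
    [0, 0, -0.3, 0, 0, 0],
    [0, 0, -0.42, 0, 0, 0],
    [0, 0, -0.5, 0, 0, 0],
    [0, 0, -0.5, 0, 0, 0],
    [0, 0, -0.5, 0, 0, 0]
  ],
  "jaw": 1
}}

```text
time: 29.42
tcp_pos: [0.628, -0.2327, 0.378]
eef_rot: [[0.999, 0.046, 0.004], [0.046, -0.999, -0.002], [0.004, 0.002, -1.0]]
contact_force: [-0.3, 0.2, -1.3]
opening: 0.0851
grasp_force: 0.0
```

```bash
python3 - <<'E'
from workcell import r
from h import *
u=np.array([.9989,.047,0]);v=np.array([-.047,.9989,0]);c=np.array([.532,-.237,0])
out=[]
for n,(x,y,w,h) in(("side",(255,215,180,100)),("wrist",(180,40,300,280))):
    C=r.capture(n);i=np.clip(C["color"]*1.4,0,255).astype(np.uint8)
    for X,z in((-.096,.064),(-.032,.065),(.032,.08),(.096,.072)):
        p=proj(C,c+X*u+[0,0,z]);cv2.circle(i,tuple(int(k) for k in p),2,(0,0,255),-1)
    out.append(cv2.resize(i[y:y+h,x:x+w],(int(w*290/h) if n=="wrist" else 540,290 if n=="wrist" else 300)))
o=np.zeros((600,560,3),np.uint8);o[:300,:540]=out[0];o[300:590,:out[1].shape[1]]=out[1]
cv2.imwrite("pics/fin.png",o)
s=r.observe();print(s["time"],s["tcp_pos"],s["opening"])
E
```

```text
29.5167 [ 0.62725552 -0.23241137  0.37479366] 0.08519740338516159
```

View pics/fin.png

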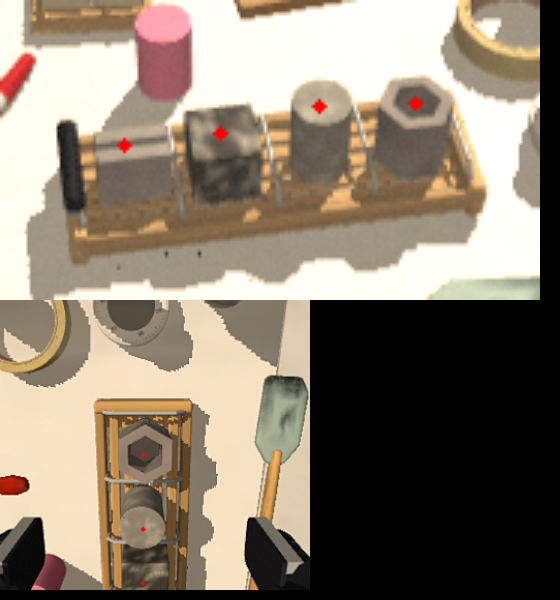

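The final view shows all four castings upright, one per bay, within about 6 mm of the bay-centre marks (side crop: card (134,140), cube (222,130), cylinder (321,100), hex pot (414,102)). The gripper is clear, so I'm handing in.

```bash
python3 -c "
from workcell import r
print(r.sign_off())"
```

```text
the job is handed in; nothing more can be done
None
```

I handed the job in at about 30 s of the 96 s limit: all four castings stand upright in the rack in their tray order from the handle (card holder, cube, cylinder, hex pot), each within about 7 mm of its bay centre in my last pictures; the sign-off gave no verdict.

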